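# Press a glued tile coaster and hold the lever at the third click

## Robot

A 7-joint arm with a two-finger parallel gripper is mounted at the origin on the work surface. World frame = base frame: x ahead of the robot, y to its left, z up, the work surface at z = 0. Lengths are in m, angles in rad, forces in N, time in s.
With the tool pointing down it reaches from about 0.4 to 0.85 m from the base axis. Payload 6.9 kg.
Tool frame: the origin (TCP) lies midway between the tips of the shut fingers; the grasp point (between the pads) lies ctrl.hold_point_z behind it (ctrl.hold_point_z is the distance from the TCP to the grasp point, in m); z points along the fingers, y is the direction in which the jaws open and shut (so a half turn about z gives the same grasp; the last joint's range is limited). The gripper opens to 85 mm and grips with 20 to 120 N. Pads are 22 mm wide; open, the fingers measure 114 mm over their backs; the gripper's body (76 mm by 85 mm) begins 54 mm behind the grasp point. The pads swing forward as they close: fully open they stand 13 mm farther back than shut.
Start: joints at [-0.998, 0.507, -0.238, 1.5, 0.126, 1.149, -0.155], TCP at [0.282, 0.558, 0.193] pointing down, gripper open.
Joint ranges: [-3.08, 3.08], [-0.24, 2.05], [-1.43, 1.35], [0, 2.5], [-1.52, 4.66], [0.17, 1.96], [-2.89, 2.89]. Speed limits (rad/s): [2.39, 2.39, 3.14, 3.14, 3.14, 3.14, 3.14].

## Interface

Orientations are given as a unit quaternion [x, y, z, w].
In Python, from bench import get_obs, snapshot, get_calibration, ctrl, spotter gives the robot as it stands.
- The arm moves only by the tool apply_moves, never from a script. Its argument "motion" is a list of rows, each an object of numbers: "jaw": the finger opening in mm, from 0 to 85.4; "dx", "dy", "dz": the shift along the tool's x, y, z in mm; "rx", "ry", "rz": the turn, a rotation vector about the tool's x, y, z in rad. A call has 1 to 12 rows; each row is the pose to reach, as a shift and turn from the pose commanded when the call began, along the tool's axes at that moment; what a row does not reach only later rows make up. A row lasts 1/8 s, in which the tool goes at most 62.5 mm and 10.7 degrees, less where a joint would pass 70% of its speed; a pose out of reach is approached as far as the arm can. A call with a gripper value outside its range is refused whole. The fingers move at their own pace and stop on an object; the grip force is fixed at half the most. Time passes only in rows, so rows that repeat a pose let the fingers close. It gives the time, the measured TCP pose, the force and the opening at its end, in the units of the state.
- get_obs(): the state, without advancing time (a new reading comes with each control period).
- snapshot(name): name is "side" or "top"; returns the picture (400x640x3 uint8, red, green, blue); there is no depth.
- get_calibration(name): a dict with "intrinsics" (3x3 intrinsics, pixels), "k1" (the pictures are not rectified: a ray, as slopes to the right and down, at radius r is drawn at 1 + k1 r^2 times it, then the intrinsics apply), "T" (4x4, takes a point from camera to world coordinates). Camera axes: x right, y down, z forward; pixel columns grow to the right and rows downward; lengths in m; the calibration is good to about 2 mm. A picture is of the moment at which its call begins. get_calibration takes no time and is no camera call.
- ctrl.job_done(): hands the job in, once; it reports no verdict.
Trained networks look in the newest picture that a camera, given by its name, has taken for a name from the list of things; names that differ only in an ending like _2 or _b are one class to them, and where a whole thing is asked for, a point or a joint stands for the part that bears it (a point fixed in the world has none). Each returns a list of dicts, best first, with "confidence" (0 to 1); they miss things now and then, are a little off and sometimes report something else, mostly with a low value. They report only what shows in the picture. A call takes as long as a camera call. They do not tell look-alikes from the thing itself.
- spotter.boxes_of(camera, query): "position" ([row, column] in pixels, amid what is visible of it).
- spotter.outline_of(camera, query): "mask" (400x640 bool, what is visible of it) and "position" ([row, column] in pixels, amid what is visible of it).
- spotter.place_of(camera, query): "position" ([row, column] in pixels: a listed point, or the origin of a listed thing).
The state is a dict: "clock": time; "joint_positions": joint angles; "dq": joint speeds; "joint_torque": joint torques, N m; "eef_pos": TCP position; "eef_rot": TCP orientation; "ft_force": force on the tool from outside, world axes, zero at the start; "wrist_torque": the same for the moment, N m; "finger_gap": finger opening in m.
Only numpy, scipy, OpenCV 4.12 (cv2) and the standard library are available. Lean on these libraries where they do the work, as an engineer would, in place of code of your own. Each camera call takes 0.05 s, during which the arm holds its last target.

## Task

The tile on the coaster sled has just been glued: slide the sled along the bed of the little bench press until you feel it come up square against the backstop. Then bring the press lever down past its first two clicks to the third, but not beyond it or the tile may crack, and hold it there against its return spring: finish while still holding the lever down. Leave the mallet, pie plate, punch tin and yellow box where they are.

Things in the scene. Friction and masses are not known exactly. Their poses are not given: they have to be found in the camera images.
- press: Small grey bench press fixed on the slab. Origin at slab level under the foot's axis; x points from the open loading end (nearer the robot) to the back column, y to the lever's side, z up. Base 340 x 130 mm (x -200 to +140), bed 20 mm above the slab, guide rails along x 110 mm apart, 10 mm high. Column x 82 to 118; head x -28 to +84, 52 wide, z 95 to 174 mm.
- lever_pivot (a point): Pivot of the lever, on the front of the press head: x = -35 mm, y = 0, z = 130 mm in the press frame. Axis along the press's x; the handle's centre line circles it at 160 mm radius in the press's y-z plane: at lever value q it lies 160 mm * cos(0.60 - q) to +y and 160 mm * sin(0.60 - q) above the pivot.
- lever (a joint): Press lever, rad: 0 = up, where its spring always returns it; grows as the handle is pushed down. Clicks (dips in the resistance that do not hold it when let go) at 0.24, 0.48 and, the third, 0.72; hard stop at 0.95. The handle's centre line stands 0.60 rad above level at 0 and level at 0.60. Pushing the handle takes 1 to 8 N, least just before each click; holding it at the third takes 8 to 12 N.
- handle: Wooden revolving hand grip of the lever: a level round bar 22 mm thick, 95 mm long, along the press's x axis, sticking out from the lever's end towards the loading end. Origin on its centre line at x = -80 mm in the press frame; the bar runs from 45 mm behind (+x) to 50 mm ahead (-x) of it. The 12 mm lever rod joins it 45 mm behind the origin: pinch or push at or ahead of the origin.
- foot: Round rubber-faced press foot, 34 mm across, under the head; origin at the centre of its underside. With the lever up it hangs 64 mm above the slab, 24 mm over the tile; it goes down 40 mm per rad of lever, meets the tile at about 0.60 rad, and its spring then presses on the tile with about 13 N at the third click.
- backstop: Steel bar fixed across the bed behind the foot, 90 mm long, 14 mm thick, 16 mm high. Origin at the bottom centre of its front face, which looks towards the loading end (-x); its distance behind the foot's axis differs from case to case (about 47 to 63 mm).
- sled: Loose plywood loading board, 180 (x) x 104 (y) x 12 mm, on the bed between the guide rails with 3 mm play each side; origin at the centre of its underside, x towards the backstop. A white ceramic tile coaster 100 x 98 x 8 mm is fixed on it, centred 35 mm ahead (+x) of the origin; a square post stands at its near end. 0.2 to 0.45 kg; sliding it takes up to about 5 N.
- sled_post (a point): Centre of the sled's upright square wooden post, 20 x 20 mm, 45 mm high (it reaches 77 mm above the slab), 70 mm nearer the loading end than the sled's origin; sides parallel to the sled's.
- sled_edge (a point): Middle of the sled's far edge, 6 mm above the bed: the part that meets the backstop's front face.
- mallet: Bystander: wooden mallet lying on the slab, block head 76 x 110 x 64 mm, handle 24 mm thick and 190 mm long; origin below the middle of the head.
- pie_plate: Bystander: small round aluminium pie plate, 130 mm across, 22 mm high; origin at the centre of its underside.
- punch_tin: Bystander: open tin 120 x 90 x 30 mm with five steel punches; origin at the centre of its underside.
- yellow_box: Bystander: closed yellow plastic flip-top box 134 x 164 x 70 mm; origin at the centre of its underside.
Not all that is in view belongs to the job. What is shaped like the sled but green or pink is not meant.

How it is judged:
On the way, in this order (a step that is already met when the one before it is completed fails the run):
1. the sled is home against the backstop while the lever is still up (x of sled_edge in the frame of backstop above -0.003 m and value of joint lever below 0.12 rad), for 0.2 s.
2. the lever is at the third click with the foot pressing on the tile (value of joint lever between 0.64 and 0.81 rad and contact force between foot and sled above 5 N), for 0.3 s.
At the end, for the whole second after the job is handed in: The robot still holds the handle (more than 2 N on it) with the lever steady at its third click (0.64 to 0.81 rad), the foot presses on the tile with more than 5 N, and the sled lies square (within 0.06 rad) with its far edge within 4 mm of the backstop (all of step 2 and velocity of joint lever between -0.1 and 0.1 rad/s and contact force between any of the arm, the fingers and handle above 2 N and x of sled_edge in the frame of backstop above -0.004 m and angle between the x axis of sled and the x axis of press, either way round below 0.06 rad); the arm keeps its last pose, push and grip.
It fails at once if the lever is pushed well beyond the third click (past 0.86 rad) (value of joint lever above 0.86 rad).
It fails at once if a bystander is shifted by more than 25 mm (distance of any of mallet, pie_plate, punch_tin, yellow_box from where it was at the start of the episode above 0.025 m).
It also fails if it takes over 48 s, if anything falls off the work surface, if the arm or the gripper's body presses on something with over 40 N, if the wrist force passes 120 N, or if a joint passes its speed limit or range.

## Working session

There is one attempt and no reset: what is moved stays moved. The work goes in short steps, Python scripts to look and compute and a tool call to move; the robot and the scene stay as the last step left them, time stands still between calls to the robot, and variables do not carry over. Pictures are saved under pics/ and viewed, and the job is handed in when it is done.

Besides the shell and the picture viewer there is one more tool, called after ">>>" by a JSON object that holds its "api" and its "payload". apply_moves: Moves the arm, as the interface text tells. Its arguments: {"type":"object","properties":{"motion":{"type":"array"}},"required":["motion"]}

```bash
mkdir -p pics; ls
python3 - <<'E'
from bench import *
import cv2
o=get_obs()
for k in o: print(k,o[k])
print(ctrl.hold_point_z)
for n in("side","top"):
    cv2.imwrite(f"pics/{n}0.png",snapshot(n)[:,:,::-1]); print(get_calibration(n))
    for q in("press","handle","sled","sled_post","lever_pivot","backstop","sled_edge","foot"):
        print(n,q,[(r["position"],round(r["confidence"],2)) for r in spotter.place_of(n,q)])
E
```

```text
pics
clock 0.0
joint_positions [-0.99745674  0.50830117 -0.23753198  1.50111278  0.12570775  1.1489158
 -0.15479487]
dq [ 0.00065932 -0.00052677 -0.00174253  0.0002699   0.00205538  0.00018185
  0.00042546]
joint_torque [ 1.13019967e-03 -6.20604300e+01 -2.18642771e+00 -2.49653649e+01
  1.25548110e-02  1.23116720e-02  9.98173022e-06]
eef_pos [0.28166554 0.55730139 0.19245968]
eef_rot [ 2.31777845e-01  9.72768353e-01 -8.54068631e-04 -1.82191936e-04]
ft_force [-0.29613967  0.47445471  0.28893409]
wrist_torque [0.03784999 0.02359439 0.00411348]
finger_gap 0.08532605499142347
0.0187
{'intrinsics': array([[477.54443738,   0.        , 318.19336028],
       [  0.        , 477.54443738, 197.24297324],
       [  0.        ,   0.        ,   1.        ]]), 'k1': -0.13703113565554959, 'T': array([[ 0.98511496, -0.08761245,  0.14789376,  0.28004304],
       [-0.17188958, -0.50995332,  0.84285324, -1.0645581 ],
       [ 0.00157448, -0.85572873, -0.51742232,  0.82837247],
       [ 0.        ,  0.        ,  0.        ,  1.        ]])}
side press [([262.4, 398.4], 0.58), ([269.9, 395.2], 0.57), ([260.
[... 906 characters left out ...]
3.13358728e-02],
       [ 3.20733925e-03, -1.07752142e-01, -9.94172615e-01,
         1.39108735e+00],
       [ 0.00000000e+00,  0.00000000e+00,  0.00000000e+00,
         1.00000000e+00]])}
top press [([148.7, 371.6], 0.67)]
top handle [([157.6, 328.9], 0.64)]
top sled [([124.2, 300.7], 0.97), ([216.3, 299.1], 0.93), ([291.0, 424.8], 0.81), ([172.4, 374.8], 0.69), ([157.4, 327.7], 0.35)]
top sled_post [([199.8, 373.6], 0.82), ([305.7, 451.8], 0.69), ([226.5, 318.4], 0.61), ([136.8, 293.0], 0.59)]
top lever_pivot [([150.6, 374.7], 0.68)]
top backstop [([126.2, 375.6], 0.47)]
top sled_edge [([281.2, 400.2], 0.96), ([93.5, 314.1], 0.79), ([201.7, 270.0], 0.7), ([143.9, 371.9], 0.63)]
top foot []
```

View pics/side0.png

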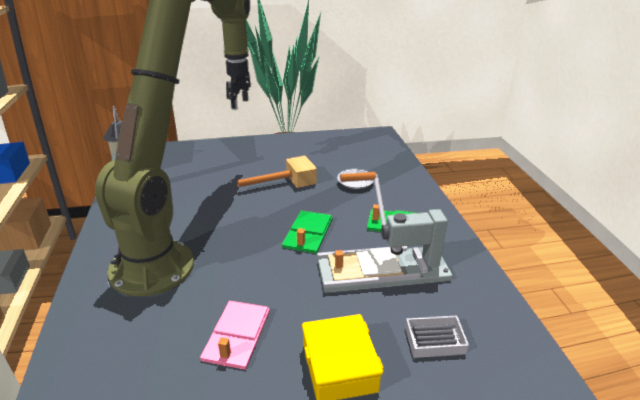

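View pics/top0.png

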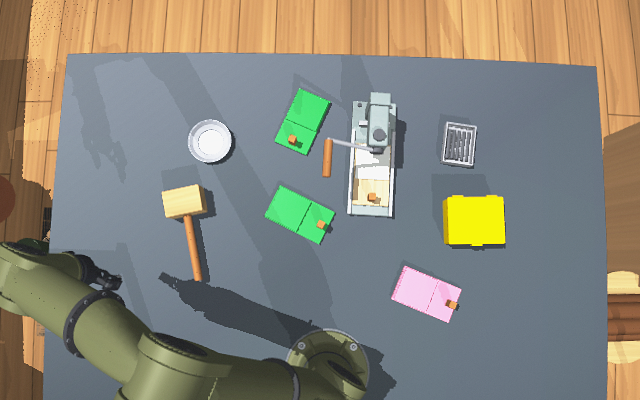

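The side view shows the real press at (270,385), with the sled post at (259,338) and the handle at (176,358). In the top view the post is at (199,373) and the handle at (157,328). The green and pink boards are decoys. I'll zoom in next to get accurate corners.

```bash
cat > h.py <<'E'
import numpy as np,cv2
from scipy.optimize import least_squares
from bench import get_calibration
C={n:get_calibration(n) for n in("side","top")}
def proj(n,P):
    c=C[n];P=np.atleast_2d(P);q=(P-c["T"][:3,3])@c["T"][:3,:3]
    s=q[:,:2]/q[:,2:];s=s*(1+c["k1"]*(s**2).sum(1,keepdims=True))
    K=c["intrinsics"];return np.c_[K[1,1]*s[:,1]+K[1,2],K[0,0]*s[:,0]+K[0,2]]
def tri(obs): # [(cam,(row,col))]
    f=lambda P:np.concatenate([proj(n,P)[0]-p for n,p in obs])
    r=least_squares(f,[.5,0,.1]);return r.x,np.abs(r.fun).max()
def onz(n,p,z):
    f=lambda P:proj(n,[P[0],P[1],z])[0]-p
    return least_squares(f,[.5,0]).x
E
python3 - <<'E'
from h import *
s=cv2.imread("pics/side0.png");t=cv2.imread("pics/top0.png")
cv2.imwrite("pics/s1.png",cv2.resize(s[160:300,305:465],None,fx=5,fy=4.2857*5/4.2857 if 0 else 4.2,interpolation=2))
cv2.imwrite("pics/t1.png",cv2.resize(t[85:225,310:410],None,fx=5.5,fy=4.2,interpolation=2))
print("post",tri([("side",(259.3,338.4)),("top",(199.8,373.6))]))
print("handle",tri([("side",(174.3,357.9)),("top",(157.6,328.9))]))
print("pivot",tri([("side",(227.2,385.4)),("top",(150.6,374.7))]))
E
```

```text
post (array([ 0.49490131, -0.12260133,  0.05807107]), np.float64(1.4573360361800667))
handle (array([0.57416536, 0.0097715 , 0.22867036]), np.float64(0.2670185364585791))
pivot (array([ 0.61727989, -0.11519305,  0.13874553]), np.float64(1.0256187660525882))
```

View pics/s1.png

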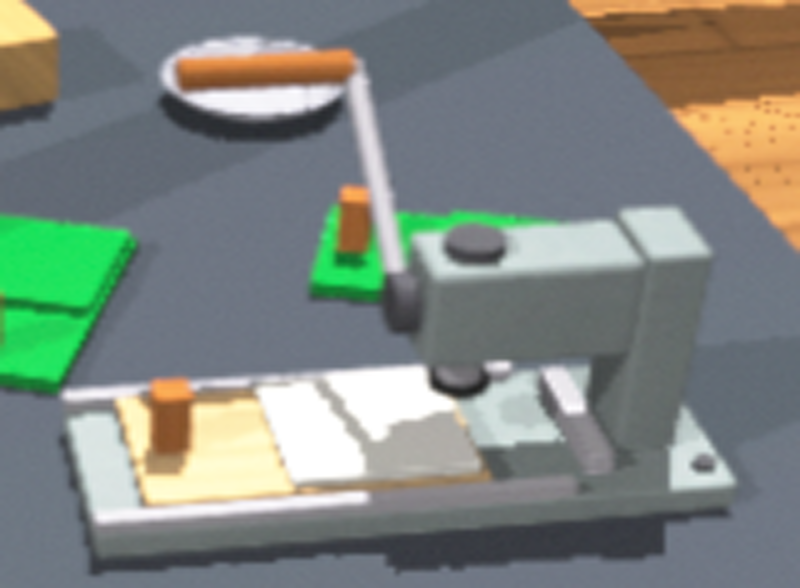

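View pics/t1.png

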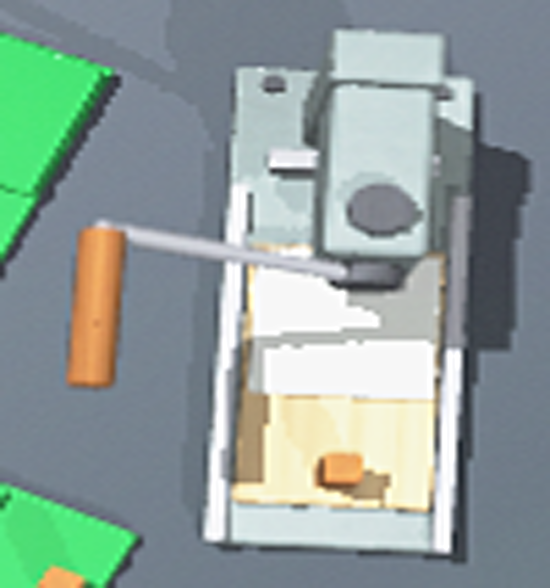

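```bash
cat >> h.py <<'E'
S=lambda u,v:("side",(160+v/4.2,305+u/5)); T=lambda u,v:("top",(85+v/4.2,310+u/5.5))
def R2(a): return np.array([[np.cos(a),-np.sin(a),0],[np.sin(a),np.cos(a),0],[0,0,1]])
def p2w(p,P): return np.array([p[0],p[1],0])+R2(p[2])@np.asarray(P,float)
E
python3 - <<'E'
from h import *
h=lambda x:(x,.16*np.cos(.6),.13+.16*np.sin(.6))
F=[(T(237,70),(.14,.065,.02)),(T(475,76),(.14,-.065,.02)),(T(325,252),(-.028,.026,.174)),(T(435,256),(-.028,-.026,.174)),
(T(100,228),h(-.035)),(T(92,384),h(-.13)),
(S(735,487),(.14,-.065,.02)),(S(102,570),(-.2,-.065,0)),(S(428,268),(-.028,-.026,.174)),(S(355,64),h(-.035)),(S(178,75),h(-.13))]
f=lambda p:np.concatenate([proj(o[0],p2w(p,P))[0]-o[1] for o,P in F])
r=least_squares(f,[.65,-.12,0],loss="soft_l1");print(r.x);print(f(r.x).reshape(-1,2).round(1))
p=r.x
for n,x in (("sled post",tri([S(171,387),T(343,458)])),): print(n,x, R2(p[2]).T@(x[0]-[p[0],p[1],0]))
print("handle",p2w(p,h(-.08)),"pivot",p2w(p,(-.035,0,.13)))
im={n:cv2.imread(f"pics/{n}0.png") for n in("side","top")}
def L(A,B,c):
    for n in im:
        a,b=[proj(n,p2w(p,q))[0][::-1]*4 for q in(A,B)]
        big[n]=cv2.line(big[n],tuple(a.astype(int)),tuple(b.astype(int)),c,1)
big={n:cv2.resize(im[n],None,fx=4,fy=4,interpolation=2) for n in im}
for z in(0,.02):
  cs=[(-.2,-.065,z),(.14,-.065,z),(.14,.065,z),(-.2,.065,z)]
  for i in range(4):L(cs[i],cs[(i+1)%4],(0,0,255))
L(h(-.035),h(-.13),(255,0,0)); L((-.035,0,.13),h(-.035),(255,0,0))
cs=[(-.028,-.026,.174),(.084,-.026,.174),(.084,.026,.174),(-.028,.026,.174)]
for i in range(4):L(cs[i],cs[(i+1)%4],(255,0,255))
cv2.imwrite("pics/s2.png",big["side"][640:1200,1220:1860]);cv2.imwrite("pics/t2.png",big["top"][340:900,1240:1640])
E
```

```text
[ 0.65101515 -0.12333524 -0.04155062]
[[-1.4  0.4]
 [ 0.1  0.4]
 [-1.1  0.2]
 [-0.8 -0.1]
 [ 0.3  0.9]
 [ 0.3  0.1]
 [-0.8  0.3]
 [-2.2 -2.2]
 [-0.9  0.6]
 [ 0.4 -1.3]
 [-0.  -1. ]]
sled post (array([ 0.50289264, -0.11613662,  0.07616684]), np.float64(0.6281225284866423)) [-0.14829369  0.0010396   0.07616684]
handle [0.57656954 0.01192758 0.2203428 ] pivot [ 0.61604536 -0.12188139  0.13      ]
```

View pics/s2.png

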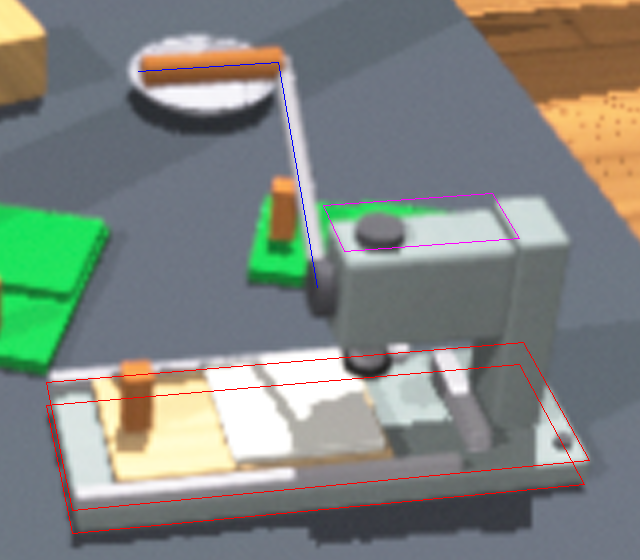

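View pics/t2.png

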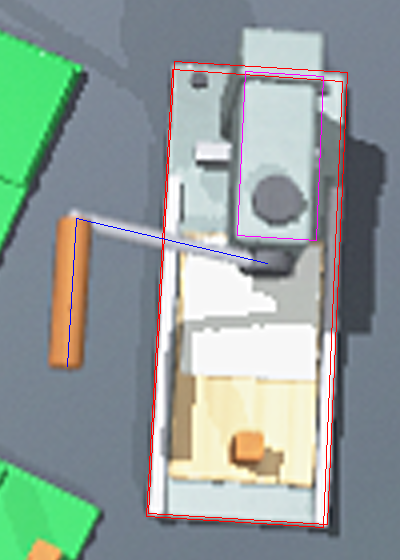

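The fit residuals are about 1–2 px, and the post top at z=76 mm matches the stated 77 mm. The press is at about (0.651, −0.123) with yaw −0.042, and the sled has roughly 35–50 mm to travel. My plan is to push the post from behind with the fingers shut, then pinch the handle.

```bash
cat >> h.py <<'E'
from scipy.spatial.transform import Rotation as Ro
from bench import get_obs
p=np.array([.6510,-.1233,-.0416])
def w2p(w): return R2(p[2]).T@(np.asarray(w)-[p[0],p[1],0])
def delta(W):
    o=get_obs();R=Ro.from_quat(o["eef_rot"])
    a=p[2]; Rt=Ro.from_matrix(np.array([[-np.cos(a),-np.sin(a),0],[-np.sin(a),np.cos(a),0],[0,0,-1]]).T.T)
    Rt=Ro.from_matrix(np.c_[[-np.cos(a),-np.sin(a),0],[-np.sin(a),np.cos(a),0],[0,0,-1]])
    for w in W: print(np.asarray(w).round(4),"d mm",(R.inv().apply(w-o["eef_pos"])*1000).round(1))
    print("rotvec",(R.inv()*Rt).as_rotvec().round(4),"press",w2p(o["eef_pos"]).round(4),"F",o["ft_force"].round(2),"t",round(float(o["clock"]),2))
E
python3 - <<'E'
from h import *
delta([p2w(p,(-.195,.002,.19)),p2w(p,(-.195,.002,.048))])
E
```

```text
[ 0.4563 -0.1132  0.19  ] d mm [-458.3 -520.3    3.3]
[ 0.4563 -0.1132  0.048 ] d mm [-458.3 -520.3  145.3]
rotvec [-1.000e-04 -0.000e+00 -4.262e-01] press [-0.3972  0.6652  0.1933] F [-0.09  0.31 -0.72] t 0.9
```

>>> {"api": "apply_moves", "payload": {"motion": [{"dx":-40,"dy":-45,"dz":0,"rz":-0.1,"jaw":0},{"dx":-80,"dy":-91,"dz":0,"rz":-0.2,"jaw":0},{"dx":-120,"dy":-136,"dz":0,"rz":-0.3,"jaw":0},{"dx":-160,"dy":-182,"dz":0,"rz":-0.4,"jaw":0},{"dx":-200,"dy":-227,"dz":0,"rz":-0.426,"jaw":0},{"dx":-240,"dy":-273,"dz":0,"rz":-0.426,"jaw":0},{"dx":-280,"dy":-318,"dz":0,"rz":-0.426,"jaw":0},{"dx":-320,"dy":-364,"dz":0,"rz":-0.426,"jaw":0},{"dx":-360,"dy":-409,"dz":0,"rz":-0.426,"jaw":0},{"dx":-400,"dy":-455,"dz":0,"rz":-0.426,"jaw":0},{"dx":-440,"dy":-500,"dz":0,"rz":-0.426,"jaw":0},{"dx":-458,"dy":-520,"dz":3,"rz":-0.426,"jaw":0}]}}

```text
$.motion[0]: bad value
```

Run:
```python
from h import *
delta([p2w(p,(-.195,.002,.19)),p2w(p,(-.195,.002,.048))])
```

```text
[ 0.4563 -0.1132  0.19  ] d mm [-458.3 -520.3    3.3]
[ 0.4563 -0.1132  0.048 ] d mm [-458.3 -520.3  145.3]
rotvec [-1.000e-04 -0.000e+00 -4.262e-01] press [-0.3972  0.6652  0.1933] F [-0.09  0.31 -0.72] t 0.9
```

>>> {"api": "apply_moves", "payload": {"motion": [{"dx":-40,"dy":-45,"dz":0,"rx":0,"ry":0,"rz":-0.1,"jaw":0},{"dx":-80,"dy":-91,"dz":0,"rx":0,"ry":0,"rz":-0.2,"jaw":0},{"dx":-120,"dy":-136,"dz":0,"rx":0,"ry":0,"rz":-0.3,"jaw":0},{"dx":-160,"dy":-182,"dz":0,"rx":0,"ry":0,"rz":-0.4,"jaw":0},{"dx":-200,"dy":-227,"dz":0,"rx":0,"ry":0,"rz":-0.426,"jaw":0},{"dx":-240,"dy":-273,"dz":0,"rx":0,"ry":0,"rz":-0.426,"jaw":0},{"dx":-280,"dy":-318,"dz":0,"rx":0,"ry":0,"rz":-0.426,"jaw":0},{"dx":-320,"dy":-364,"dz":0,"rx":0,"ry":0,"rz":-0.426,"jaw":0},{"dx":-360,"dy":-409,"dz":0,"rx":0,"ry":0,"rz":-0.426,"jaw":0},{"dx":-400,"dy":-455,"dz":0,"rx":0,"ry":0,"rz":-0.426,"jaw":0},{"dx":-440,"dy":-500,"dz":0,"rx":0,"ry":0,"rz":-0.426,"jaw":0},{"dx":-458,"dy":-520,"dz":3,"rx":0,"ry":0,"rz":-0.426,"jaw":0}]}}

```text
clock: 2.4
eef_pos: [0.4566, -0.1167, 0.1905]
eef_rot: [0.023, 1.0, -0.001, 0.001]
ft_force: [-0.1, 0.7, 0.4]
finger_gap: 0.0002
```

Run:
```python
from h import *
delta([p2w(p,(-.195,.002,.19)),p2w(p,(-.195,.002,.048))])
```

```text
[ 0.4563 -0.1132  0.19  ] d mm [0.5 3.5 0.5]
[ 0.4563 -0.1132  0.048 ] d mm [  0.6   3.7 142.5]
rotvec [-0.0013  0.001  -0.0046] press [-0.1945 -0.0015  0.1905] F [-0.09  0.68  0.41] t 2.4
```

>>> {"api": "apply_moves", "payload": {"motion": [{"dx":1,"dy":3,"dz":50,"rx":0,"ry":0,"rz":0,"jaw":0},{"dx":1,"dy":3,"dz":100,"rx":0,"ry":0,"rz":0,"jaw":0},{"dx":1,"dy":3,"dz":142,"rx":0,"ry":0,"rz":0,"jaw":0},{"dx":1,"dy":3,"dz":142,"rx":0,"ry":0,"rz":0,"jaw":0}]}}

```text
clock: 2.9
eef_pos: [0.4532, -0.1093, 0.0463]
eef_rot: [0.021, 1.0, 0.001, -0.003]
ft_force: [1.0, 0.6, 0.2]
finger_gap: 0.0001
```

```bash
cat > v.py <<'E'
import sys,cv2
from h import *
from bench import snapshot
k=sys.argv[1]
s=snapshot("side")[:,:,::-1];t=snapshot("top")[:,:,::-1]
a=cv2.resize(s[130:300,305:465],None,fx=3,fy=3,interpolation=2);b=cv2.resize(t[85:255,310:410],None,fx=3,fy=3,interpolation=2)
cv2.imwrite(f"pics/{k}.png",np.hstack([a,b]));delta([])
E
python3 v.py a1
```

```text
rotvec [-0.0001  0.0004 -0.0002] press [-0.1956  0.0053  0.0492] F [-0.28 -1.04  0.61] t 3.0
```

View pics/a1.png

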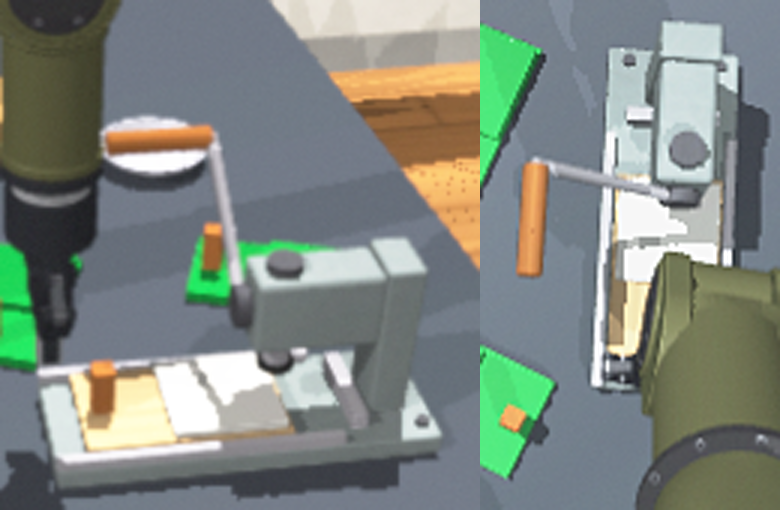

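The picture suggests the fingertip, at about (250,322) side and (208,357) top, is nearer the far rail than the press centre line. I'll check that against the projected TCP.

Run:
```python
from h import *
o=get_obs();print(o["eef_pos"],o["joint_positions"]);R=Ro.from_quat(o["eef_rot"])
for n in C:
  print(n,proj(n,o["eef_pos"]),proj(n,o["eef_pos"]+R.apply([0,0,-.06])),"post",proj(n,p2w(p,(-.148,.001,.077))))
from bench import snapshot
t=snapshot("top")[:,:,::-1];s=snapshot("side")[:,:,::-1]
print(tri([("side",(250,321.7)),("top",(208,357))]))
cv2.imwrite("pics/a2.png",np.hstack([cv2.resize(s[200:290,290:370],None,fx=5,fy=5),cv2.resize(t[165:255,330:410],None,fx=5,fy=5)]))
```

```text
[ 0.45579167 -0.10988068  0.0491644 ] [ 0.2196583   0.45527446 -0.04982453  2.09149433  0.03911766  0.59530188
  1.67152199]
side [[260.77627072 321.20749834]] [[242.13525154 321.31780622]] post [[251.79050333 339.89123703]]
top [[212.29782146 368.83521989]] [[210.30678628 371.17719516]] post [[194.53942479 372.31195175]]
(array([ 0.46480199, -0.07524899,  0.05714948]), np.float64(0.5951708876971225))
```

View pics/a2.png

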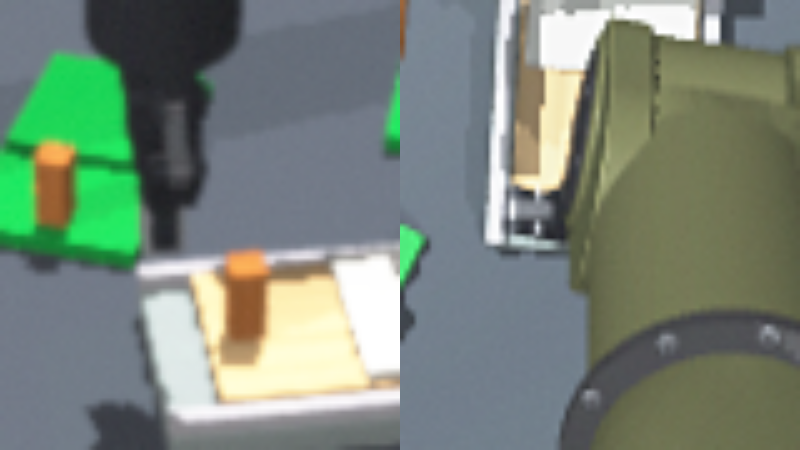

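Run:
```python
from h import *
P0=np.array([.2817,.5573,.1925]); R=Ro.from_quat([2.31777845e-01,9.72768353e-01,-8.54e-04,-1.82e-04])
for y in(-.0425,0,.0425):
  print(proj("side",P0+R.apply([0,y,-.013])),proj("top",P0+R.apply([0,y,-.013])))
s=cv2.imread("pics/side0.png");t=cv2.imread("pics/top0.png")
for (n,im) in(("side",s),("top",t)):
  for y in(-.0425,.0425):
    r,c=proj(n,P0+R.apply([0,y,-.013]))[0];im[int(r),int(c)]=(0,0,255)
cv2.imwrite("pics/a3.png",np.hstack([cv2.resize(s[40:130,200:280],None,fx=5,fy=5,interpolation=0),cv2.resize(t[240:330,50:130],None,fx=5,fy=5,interpolation=0)]))
```

```text
[[119.00839046 235.0277659 ]] [[277.39170911 123.81074231]]
[[114.73719012 240.2011883 ]] [[269.21756593 109.82522023]]
[[110.64238213 245.17022922]] [[261.09619583  96.02635714]]
```

View pics/a3.png

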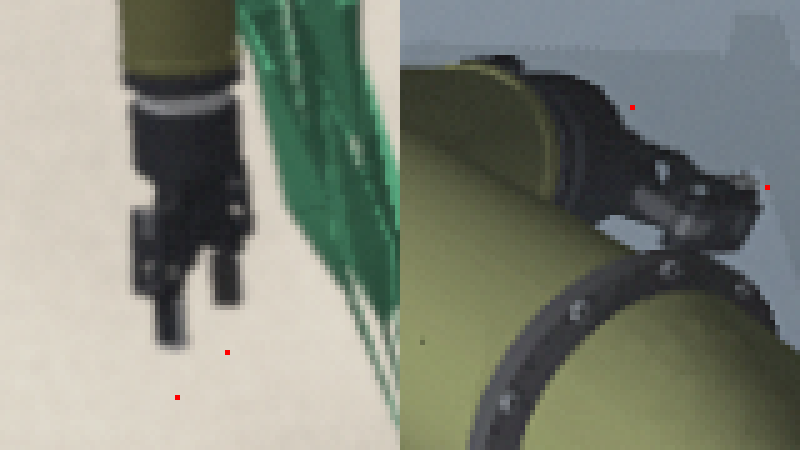

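Run:
```python
from h import *
P0=np.array([.2817,.5573,.1925]); R=Ro.from_quat([2.31777845e-01,9.72768353e-01,-8.54e-04,-1.82e-04])
print("base",proj("side",[0,0,0]),proj("top",[0,0,0]))
S0=[[109.4,233.6],[101,245.6]]
s=cv2.imread("pics/side0.png");t=cv2.imread("pics/top0.png")
# points at z back along tool: side/top trace
for y,cl in((-.0425,(0,0,255)),(.0425,(0,255,255)),(0,(255,255,0))):
  for z in np.arange(-.013,-.2,-.02):
    for n,im in(("side",s),("top",t)):
      r,c=proj(n,P0+R.apply([0,y,z]))[0];im[int(round(r)),int(round(c))]=cl
cv2.imwrite("pics/a4.png",np.hstack([cv2.resize(s[40:130,200:280],None,fx=5,fy=5,interpolation=0),cv2.resize(t[240:330,50:130],None,fx=5,fy=5,interpolation=0)]))
```

```text
base [[266.6168145  150.63601293]] [[370.82588157 326.46291552]]
```

View pics/a4.png

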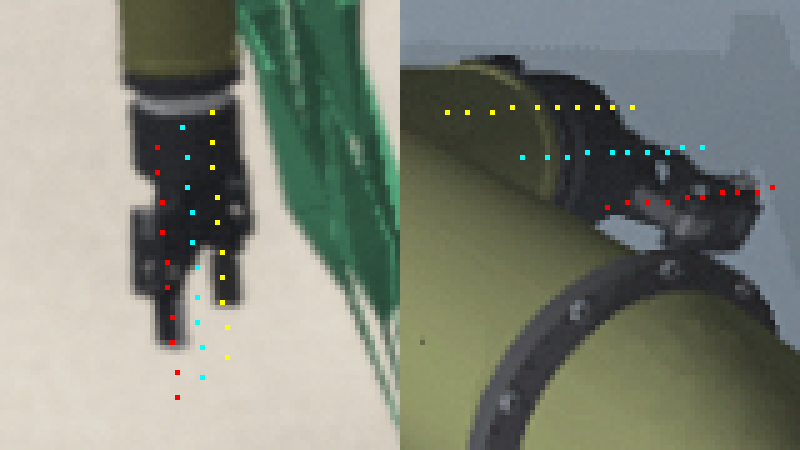

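The drawn fingertips look about 35–40 mm above the reported TCP in both poses, while x agrees. I'll descend carefully toward the bed, which is at z=0.020, and use contact force as an independent check.

>>> {"api": "apply_moves", "payload": {"motion": [{"dx":0,"dy":0,"dz":10,"rx":0,"ry":0,"rz":0,"jaw":0},{"dx":0,"dy":0,"dz":20,"rx":0,"ry":0,"rz":0,"jaw":0},{"dx":0,"dy":0,"dz":24,"rx":0,"ry":0,"rz":0,"jaw":0},{"dx":0,"dy":0,"dz":24,"rx":0,"ry":0,"rz":0,"jaw":0}]}}

```text
clock: 3.6
eef_pos: [0.4549, -0.1097, 0.0239]
eef_rot: [0.021, 1.0, 0.0, -0.0]
ft_force: [0.9, 0.5, -0.0]
finger_gap: -0.0
```

```bash
python3 v.py a5
```

```text
rotvec [-0.     -0.0002 -0.0002] press [-0.1961  0.0054  0.0243] F [ 0.78 -0.43 -0.01] t 3.7
```

View pics/a5.png

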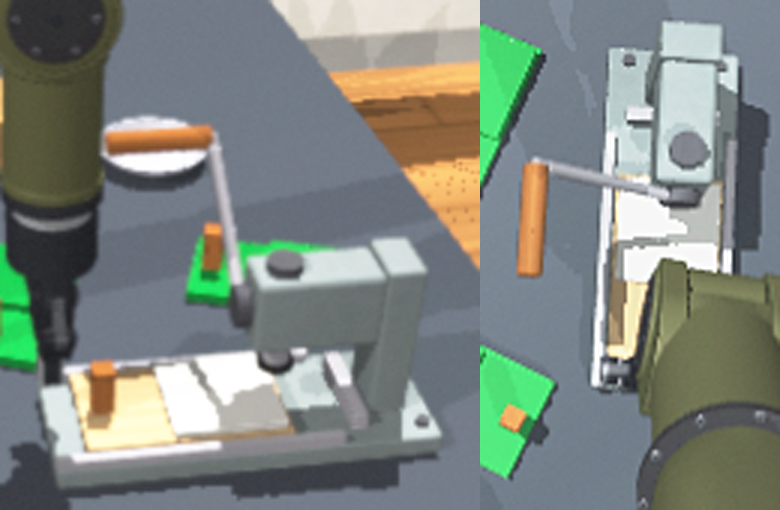

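There was no contact at a reported z of 0.024. The tip is now in front of the far rail at about (259,322), over the bed. At this height a forward push meets either the sled's end face or the post, so I'll push in small steps and watch the force.

>>> {"api": "apply_moves", "payload": {"motion": [{"dx":-6,"dy":-3,"dz":0,"rx":0,"ry":0,"rz":0,"jaw":0},{"dx":-12,"dy":-4,"dz":0,"rx":0,"ry":0,"rz":0,"jaw":0},{"dx":-18,"dy":-4,"dz":0,"rx":0,"ry":0,"rz":0,"jaw":0},{"dx":-22,"dy":-4,"dz":0,"rx":0,"ry":0,"rz":0,"jaw":0},{"dx":-25,"dy":-4,"dz":0,"rx":0,"ry":0,"rz":0,"jaw":0}]}}

```text
clock: 4.32
eef_pos: [0.4794, -0.1147, 0.0241]
eef_rot: [0.021, 1.0, 0.0, -0.001]
ft_force: [-3.3, 0.3, 2.8]
finger_gap: -0.0002
```

```bash
python3 v.py a6
```

```text
rotvec [ 0.0001 -0.0011 -0.0001] press [-0.1715  0.0015  0.0241] F [-0.84  0.33  0.63] t 4.42
```

View pics/a6.png

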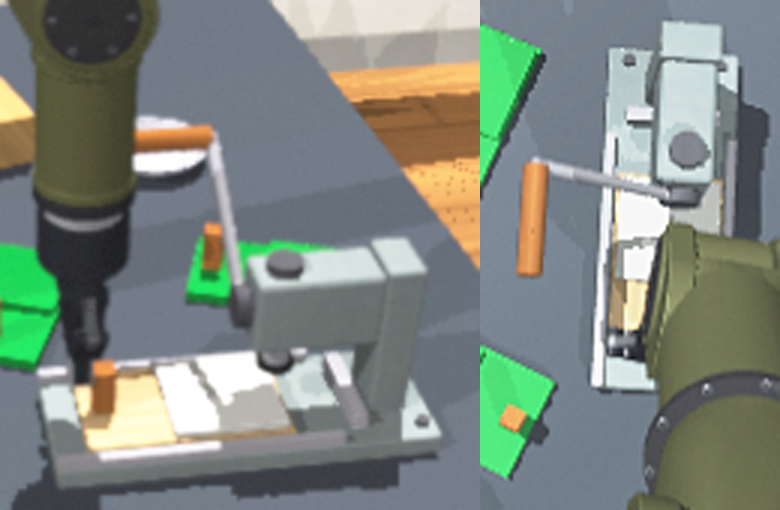

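>>> {"api": "apply_moves", "payload": {"motion": [{"dx":-3,"dy":0,"dz":0,"rx":0,"ry":0,"rz":0,"jaw":0},{"dx":-6,"dy":0,"dz":0,"rx":0,"ry":0,"rz":0,"jaw":0},{"dx":-10,"dy":0,"dz":0,"rx":0,"ry":0,"rz":0,"jaw":0},{"dx":-14,"dy":0,"dz":0,"rx":0,"ry":0,"rz":0,"jaw":0}]}}

```text
clock: 4.92
eef_pos: [0.4945, -0.1154, 0.0242]
eef_rot: [0.021, 1.0, 0.0, 0.0]
ft_force: [-0.4, -0.3, -1.2]
finger_gap: 0.0004
```

```bash
python3 v.py a7
```

```text
rotvec [-0.0001  0.0011  0.    ] press [-0.1561  0.0014  0.0243] F [ 0.29  0.16 -0.21] t 5.03
```

View pics/a7.png

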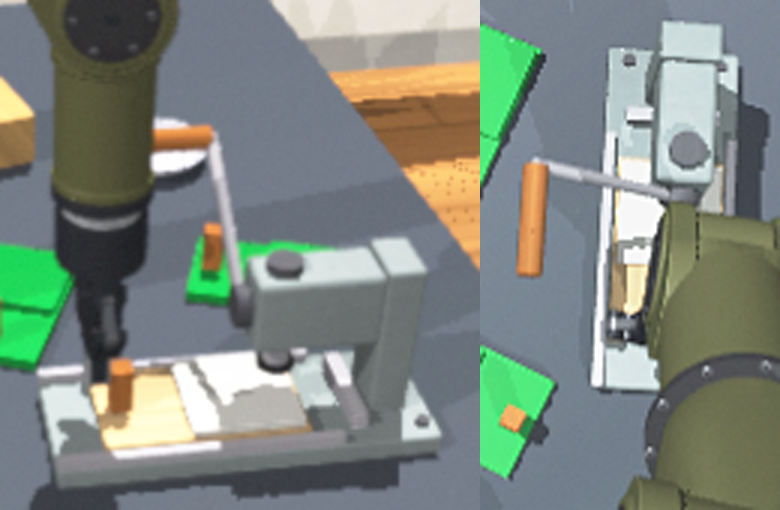

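Run:
```python
from h import *
o=get_obs();P=o["eef_pos"]
for dz in(0,.02,.04,.073,.1,.15,.2,.3): print(dz,proj("side",P+[0,0,dz]).round(1),proj("top",P+[0,0,dz]).round(1))
from bench import snapshot,spotter
s=snapshot("side")[:,:,::-1];t=snapshot("top")[:,:,::-1]
cv2.imwrite("pics/a8s.png",cv2.resize(s[90:290,250:430],None,fx=4,fy=3,interpolation=2) if 0 else cv2.resize(s[140:290,290:430],None,fx=4,fy=4,interpolation=2));cv2.imwrite("pics/a8t.png",cv2.resize(t[100:300,300:500],None,fx=3,fy=3,interpolation=2))
for n in C:
  for q in("sled_post","sled_edge","backstop"): print(n,q,[(r["position"],round(r["confidence"],2)) for r in spotter.place_of(n,q)])
```

```text
0 [[267.9 336.3]] [[199.6 370. ]]
0.02 [[261.9 336.5]] [[198.8 370.7]]
0.04 [[255.8 336.6]] [[198.  371.5]]
0.073 [[245.6 336.9]] [[196.5 372.9]]
0.1 [[237.  337.2]] [[195.3 374. ]]
0.15 [[220.4 337.6]] [[192.8 376.3]]
0.2 [[203.1 338.1]] [[190.2 378.7]]
0.3 [[166.  339.1]] [[184.2 384.3]]
side sled_post [([239.2, 300.9], 0.87), ([346.6, 223.3], 0.87), ([259.6, 347.5], 0.82), ([213.3, 376.0], 0.78)]
side sled_edge [([214.7, 317.0], 0.81), ([306.1, 251.7], 0.8), ([264.0, 402.9], 0.72)]
side backstop [([264.9, 416.7], 0.58)]
top sled_post [([305.1, 451.2], 0.92), ([224.0, 316.0], 0.89), ([192.0, 372.9], 0.69)]
top sled_edge [([140.4, 370.6], 0.85), ([200.3, 273.4], 0.77), ([94.2, 311.7], 0.59)]
top backstop [([127.4, 373.8], 0.47)]
```

View pics/a8s.png

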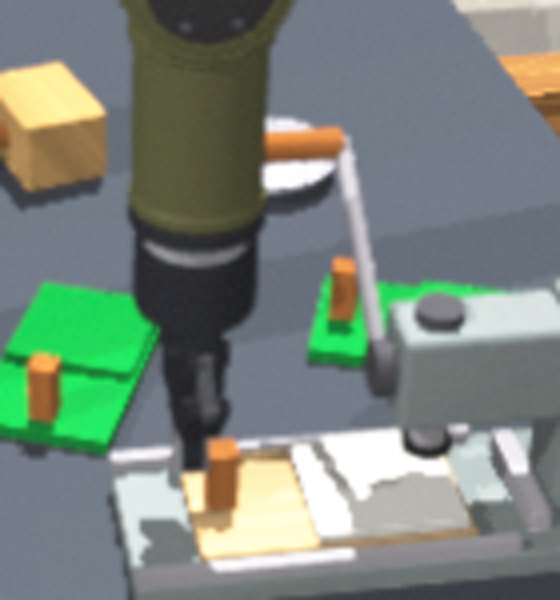

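View pics/a8t.png

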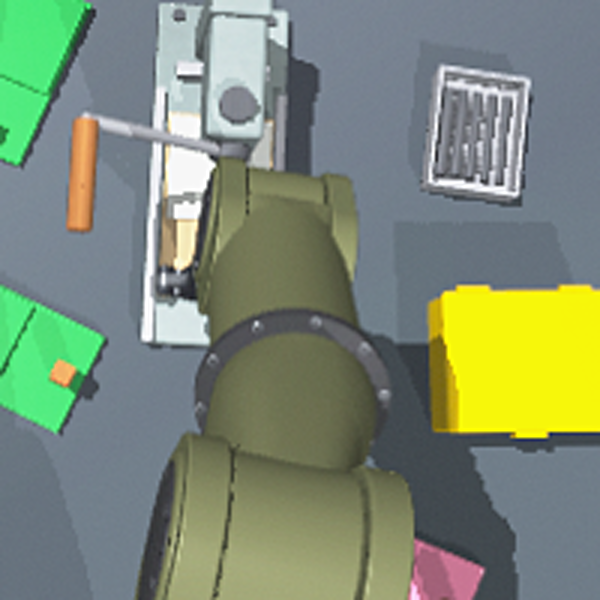

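In the zoomed view the fingertip at about (257,338) sits right against the post's near face, about 0.06 m high. So the push is on the post, and the visible tip is about 36 mm above the reported TCP z. The sled moves freely at under 4 N. I'll keep pushing and watch for the force to rise.

>>> {"api": "apply_moves", "payload": {"motion": [{"dx":-4,"dy":0,"dz":0,"rx":0,"ry":0,"rz":0,"jaw":0},{"dx":-8,"dy":0,"dz":0,"rx":0,"ry":0,"rz":0,"jaw":0},{"dx":-12,"dy":0,"dz":0,"rx":0,"ry":0,"rz":0,"jaw":0},{"dx":-16,"dy":0,"dz":0,"rx":0,"ry":0,"rz":0,"jaw":0}]}}

```text
clock: 5.92
eef_pos: [0.5103, -0.1161, 0.0242]
eef_rot: [0.021, 1.0, 0.0, -0.0]
ft_force: [-2.4, -0.3, 0.3]
finger_gap: -0.0001
```

>>> {"api": "apply_moves", "payload": {"motion": [{"dx":-3,"dy":0,"dz":0,"rx":0,"ry":0,"rz":0,"jaw":0}]}}

```text
clock: 6.05
eef_pos: [0.5135, -0.1162, 0.0242]
eef_rot: [0.021, 1.0, -0.0, 0.0]
ft_force: [-2.1, -0.4, 0.3]
finger_gap: -0.0
```

>>> {"api": "apply_moves", "payload": {"motion": [{"dx":-3,"dy":0,"dz":0,"rx":0,"ry":0,"rz":0,"jaw":0}]}}

```text
clock: 6.18
eef_pos: [0.5162, -0.1163, 0.0242]
eef_rot: [0.021, 1.0, 0.0, -0.0]
ft_force: [-1.9, -0.2, 1.5]
finger_gap: -0.0002
```

```bash
python3 v.py a9
```

```text
rotvec [-0.      0.001  -0.0001] press [-0.1343  0.0014  0.0243] F [-1.21 -0.57 -0.72] t 6.28
```

View pics/a9.png

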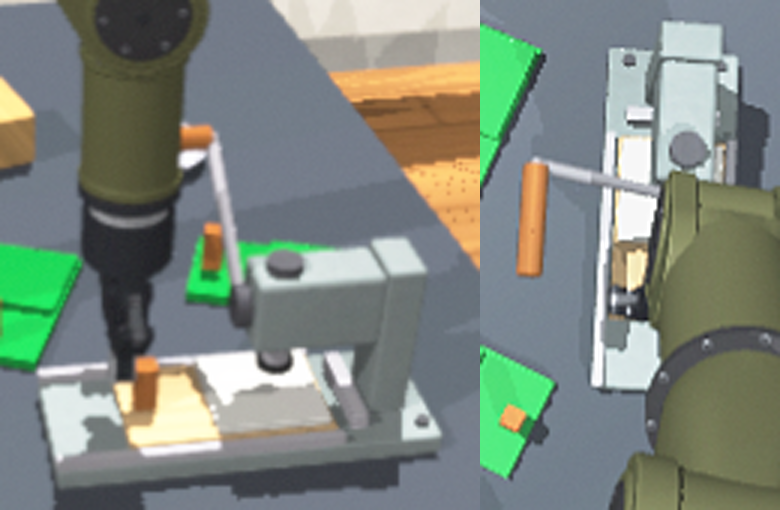

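>>> {"api": "apply_moves", "payload": {"motion": [{"dx":-2.5,"dy":0,"dz":0,"rx":0,"ry":0,"rz":0,"jaw":0},{"dx":-5,"dy":0,"dz":0,"rx":0,"ry":0,"rz":0,"jaw":0}]}}

```text
clock: 6.52
eef_pos: [0.5211, -0.1165, 0.0243]
eef_rot: [0.021, 1.0, -0.0, -0.0]
ft_force: [-1.4, -0.2, 0.1]
finger_gap: 0.0003
```

>>> {"api": "apply_moves", "payload": {"motion": [{"dx":-2,"dy":0,"dz":0,"rx":0,"ry":0,"rz":0,"jaw":0}]}}

```text
clock: 6.65
eef_pos: [0.5233, -0.1166, 0.0243]
eef_rot: [0.021, 1.0, -0.0, 0.0]
ft_force: [-2.5, 0.2, 1.5]
finger_gap: 0.0002
```

>>> {"api": "apply_moves", "payload": {"motion": [{"dx":-2,"dy":0,"dz":0,"rx":0,"ry":0,"rz":0,"jaw":0}]}}

```text
clock: 6.78
eef_pos: [0.5251, -0.1167, 0.0243]
eef_rot: [0.021, 1.0, -0.0, -0.0]
ft_force: [-2.4, -0.5, 1.4]
finger_gap: -0.0003
```

>>> {"api": "apply_moves", "payload": {"motion": [{"dx":-2,"dy":0,"dz":0,"rx":0,"ry":0,"rz":0,"jaw":0}]}}

```text
clock: 6.9
eef_pos: [0.5271, -0.1168, 0.0243]
eef_rot: [0.021, 1.0, 0.0, -0.0]
ft_force: [-2.5, 1.0, 1.2]
finger_gap: -0.0001
```

>>> {"api": "apply_moves", "payload": {"motion": [{"dx":-2,"dy":0,"dz":0,"rx":0,"ry":0,"rz":0,"jaw":0}]}}

```text
clock: 7.02
eef_pos: [0.5292, -0.1169, 0.0243]
eef_rot: [0.021, 1.0, -0.0, 0.0]
ft_force: [-2.1, 0.3, 1.1]
finger_gap: -0.0001
```

>>> {"api": "apply_moves", "payload": {"motion": [{"dx":-2,"dy":0,"dz":0,"rx":0,"ry":0,"rz":0,"jaw":0}]}}

```text
clock: 7.15
eef_pos: [0.5312, -0.1169, 0.0243]
eef_rot: [0.021, 1.0, 0.0, -0.0]
ft_force: [-2.1, 0.3, 1.7]
finger_gap: 0.0
```

```bash
python3 v.py a10
```

```text
rotvec [-0.      0.0007 -0.0002] press [-0.1196  0.0013  0.0243] F [-0.36  0.29 -0.48] t 7.25
```

View pics/a10.png

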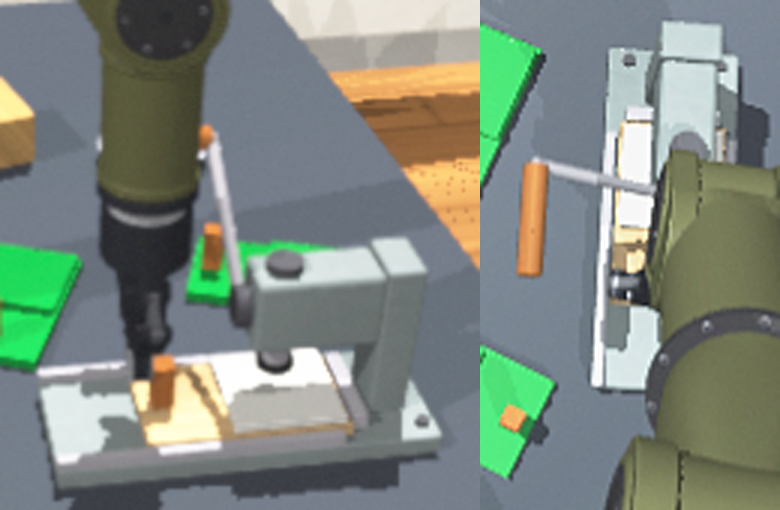

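>>> {"api": "apply_moves", "payload": {"motion": [{"dx":-1.5,"dy":0,"dz":0,"rx":0,"ry":0,"rz":0,"jaw":0}]}}

```text
clock: 7.38
eef_pos: [0.5323, -0.117, 0.0243]
eef_rot: [0.021, 1.0, 0.0, -0.0]
ft_force: [-1.5, -0.6, 1.0]
finger_gap: 0.0001
```

>>> {"api": "apply_moves", "payload": {"motion": [{"dx":-1.5,"dy":0,"dz":0,"rx":0,"ry":0,"rz":0,"jaw":0}]}}

```text
clock: 7.5
eef_pos: [0.5328, -0.1171, 0.0242]
eef_rot: [0.021, 1.0, 0.0, -0.001]
ft_force: [-7.5, -0.1, 6.0]
finger_gap: -0.0001
```

>>> {"api": "apply_moves", "payload": {"motion": [{"dx":-1.5,"dy":0,"dz":0,"rx":0,"ry":0,"rz":0,"jaw":0}]}}

```text
clock: 7.62
eef_pos: [0.5327, -0.1171, 0.0241]
eef_rot: [0.021, 1.0, 0.0, -0.003]
ft_force: [-10.6, 1.1, 8.0]
finger_gap: -0.0001
```

>>> {"api": "apply_moves", "payload": {"motion": [{"dx":-1.5,"dy":0,"dz":0,"rx":0,"ry":0,"rz":0,"jaw":0}]}}

```text
clock: 7.75
eef_pos: [0.5325, -0.1171, 0.0239]
eef_rot: [0.021, 1.0, 0.0, -0.004]
ft_force: [-14.8, 1.3, 11.7]
finger_gap: 0.0001
```

The force rose from about 2 N to 15 N with no further travel, so the sled is home. I'll hold briefly, then retreat, rise and open the jaws on the way to the handle.

>>> {"api": "apply_moves", "payload": {"motion": [{"dx":0,"dy":0,"dz":0,"rx":0,"ry":0,"rz":0,"jaw":0},{"dx":0,"dy":0,"dz":0,"rx":0,"ry":0,"rz":0,"jaw":0}]}}

```text
clock: 8.0
eef_pos: [0.5326, -0.1171, 0.0239]
eef_rot: [0.021, 1.0, 0.0, -0.004]
ft_force: [-12.2, 1.3, 9.7]
finger_gap: -0.0
```

Run:
```python
from h import *
delta([p2w(p,(-.165,.001,.024)),p2w(p,(-.165,.001,.25)),p2w(p,(-.092,.132,.25))])
```

```text
[ 0.4862 -0.1154  0.024 ] d mm [46.4 -0.3  0.2]
[ 0.4862 -0.1154  0.25  ] d mm [  48.2   -0.3 -225.8]
[0.5646 0.0124 0.25  ] d mm [ -24.7  130.8 -226.3]
rotvec [ 0.0003 -0.0078 -0.0007] press [-0.1186  0.0013  0.0239] F [-12.23   1.26   9.73] t 8.0
```

>>> {"api": "apply_moves", "payload": {"motion": [{"dx":25,"dy":0,"dz":0,"rx":0,"ry":0,"rz":0,"jaw":0},{"dx":52,"dy":0,"dz":0,"rx":0,"ry":0,"rz":0,"jaw":0},{"dx":52,"dy":0,"dz":-55,"rx":0,"ry":0,"rz":0,"jaw":0},{"dx":52,"dy":0,"dz":-110,"rx":0,"ry":0,"rz":0,"jaw":85},{"dx":52,"dy":0,"dz":-165,"rx":0,"ry":0,"rz":0,"jaw":85},{"dx":52,"dy":0,"dz":-225,"rx":0,"ry":0,"rz":0,"jaw":85},{"dx":30,"dy":45,"dz":-225,"rx":0,"ry":0,"rz":0,"jaw":85},{"dx":5,"dy":90,"dz":-225,"rx":0,"ry":0,"rz":0,"jaw":85},{"dx":-21,"dy":131,"dz":-225,"rx":0,"ry":0,"rz":0,"jaw":85},{"dx":-21,"dy":131,"dz":-225,"rx":0,"ry":0,"rz":0,"jaw":85}]}}

```text
clock: 9.25
eef_pos: [0.5655, 0.0176, 0.249]
eef_rot: [0.018, 1.0, 0.001, 0.001]
ft_force: [-1.3, -0.9, -0.2]
finger_gap: 0.0851
```

```bash
sed -i 's/130:300/80:300/;s/fy=3,i/fy=2.5,i/;s/85:255/85:305/;s/fx=3,fy=3/fx=3,fy=2.5/' v.py; sed -i 's/fy=3/fy=2.5/g' v.py; python3 v.py b1
python3 - <<'E'
from h import *
P=get_obs()["eef_pos"];print(P,proj("side",P),proj("side",P+[0,0,.036]),proj("top",P))
E
```

```text
rotvec [-0.0003  0.0003  0.0007] press [-0.0928  0.1324  0.2491] F [-0.74 -0.99 -0.41] t 9.35
[0.56381987 0.01284853 0.24911723] [[167.24750448 353.85243901]] [[154.88405911 354.39343991]] [[159.76020686 327.79218453]]
```

View pics/b1.png

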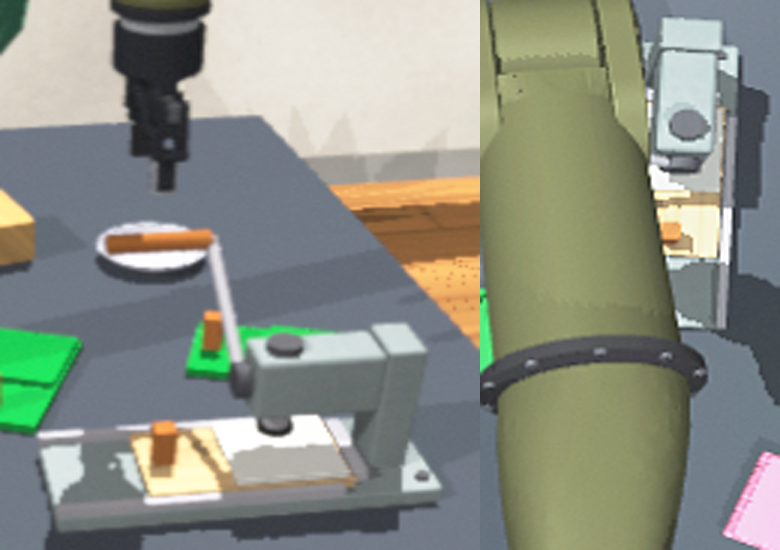

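The sled is still seated. The near fingertip shows at about (157,360) and the handle at (176,358). I'll lower over the bar and look again.

>>> {"api": "apply_moves", "payload": {"motion": [{"dx":0,"dy":0,"dz":40,"rx":0,"ry":0,"rz":0,"jaw":85},{"dx":0,"dy":0,"dz":80,"rx":0,"ry":0,"rz":0,"jaw":85},{"dx":0,"dy":0,"dz":80,"rx":0,"ry":0,"rz":0,"jaw":85}]}}

```text
clock: 9.72
eef_pos: [0.5613, 0.011, 0.1673]
eef_rot: [0.022, 1.0, -0.001, -0.003]
ft_force: [-0.2, 0.2, 0.6]
finger_gap: 0.0852
```

```bash
python3 v.py b2
python3 - <<'E'
import cv2
from bench import snapshot
s=snapshot("side")[:,:,::-1];cv2.imwrite("pics/b3.png",cv2.resize(s[100:220,320:440],None,fx=5,fy=5,interpolation=2))
E
```

```text
rotvec [-0.0003  0.0012 -0.0017] press [-0.0926  0.1313  0.1706] F [0.58 0.67 0.44] t 9.82
```

View pics/b3.png

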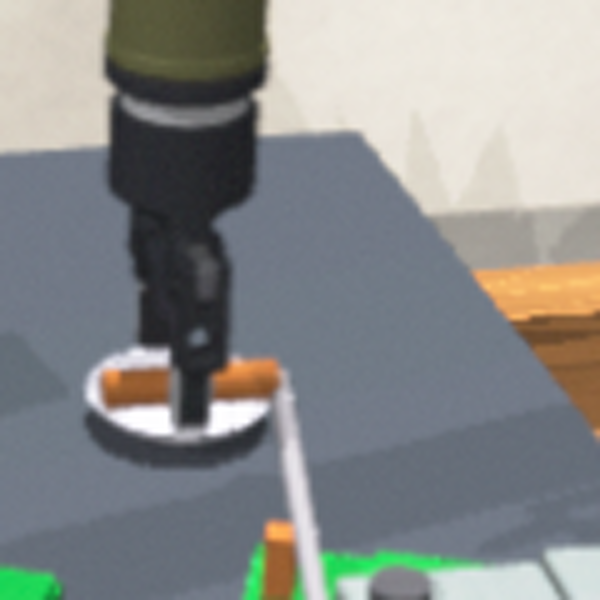

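The midpoint of the open tips, about (177,355), projects onto the bar's axis, so the tips are level with the bar and straddle it. I'll lower 10 mm more and close.

>>> {"api": "apply_moves", "payload": {"motion": [{"dx":0,"dy":0,"dz":9,"rx":0,"ry":0,"rz":0,"jaw":85},{"dx":0,"dy":0,"dz":9,"rx":0,"ry":0,"rz":0,"jaw":40},{"dx":0,"dy":0,"dz":9,"rx":0,"ry":0,"rz":0,"jaw":10},{"dx":0,"dy":0,"dz":9,"rx":0,"ry":0,"rz":0,"jaw":10},{"dx":0,"dy":0,"dz":9,"rx":0,"ry":0,"rz":0,"jaw":10},{"dx":0,"dy":0,"dz":9,"rx":0,"ry":0,"rz":0,"jaw":10}]}}

```text
clock: 10.62
eef_pos: [0.5636, 0.0144, 0.1604]
eef_rot: [0.02, 1.0, 0.001, 0.0]
ft_force: [0.5, 5.9, -0.7]
finger_gap: 0.02
```

```bash
cat > v2.py <<'E'
import cv2,sys
from h import *
from bench import snapshot
s=snapshot("side")[:,:,::-1];cv2.imwrite(f"pics/{sys.argv[1]}.png",cv2.resize(s[100:280,310:450],None,fx=4,fy=3.3,interpolation=2))
delta([])
E
python3 v2.py b4
```

```text
rotvec [0.0016 0.0001 0.0011] press [-0.0931  0.1339  0.1604] F [0.81 5.84 0.02] t 10.68
```

View pics/b4.png

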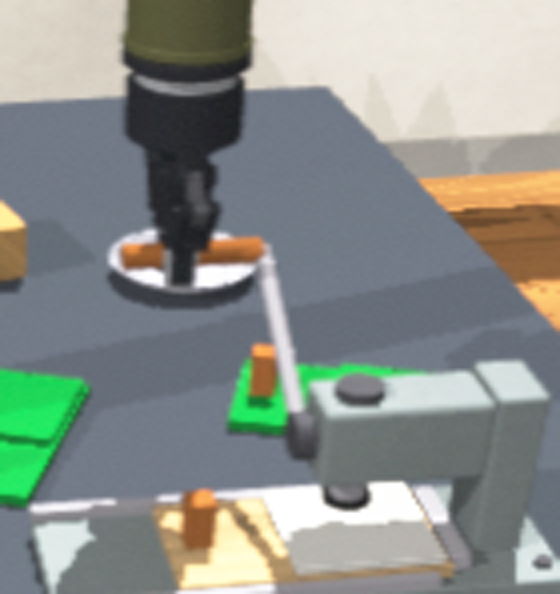

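The grip is on the bar, with a 20 mm gap. I'll follow the handle's arc in stages, first to q≈0.36.

>>> {"api": "apply_moves", "payload": {"motion": [{"dx":0,"dy":5.3,"dz":8,"rx":0,"ry":0,"rz":0,"jaw":10},{"dx":0,"dy":9.9,"dz":16.4,"rx":0,"ry":0,"rz":0,"jaw":10},{"dx":0,"dy":14,"dz":25,"rx":0,"ry":0,"rz":0,"jaw":10},{"dx":0,"dy":17.7,"dz":34,"rx":0,"ry":0,"rz":0,"jaw":10},{"dx":0,"dy":20.8,"dz":43,"rx":0,"ry":0,"rz":0,"jaw":10},{"dx":0,"dy":23.4,"dz":52.3,"rx":0,"ry":0,"rz":0,"jaw":10},{"dx":0,"dy":23.4,"dz":52.3,"rx":0,"ry":0,"rz":0,"jaw":10}]}}

```text
clock: 11.55
eef_pos: [0.5646, 0.0378, 0.1083]
eef_rot: [0.02, 1.0, 0.001, 0.0]
ft_force: [-2.3, 6.0, 6.2]
finger_gap: 0.0201
```

```bash
python3 v2.py b5
```

```text
rotvec [0.0014 0.0004 0.0011] press [-0.093   0.1573  0.1086] F [-2.59  4.74  6.2 ] t 11.6
```

View pics/b5.png

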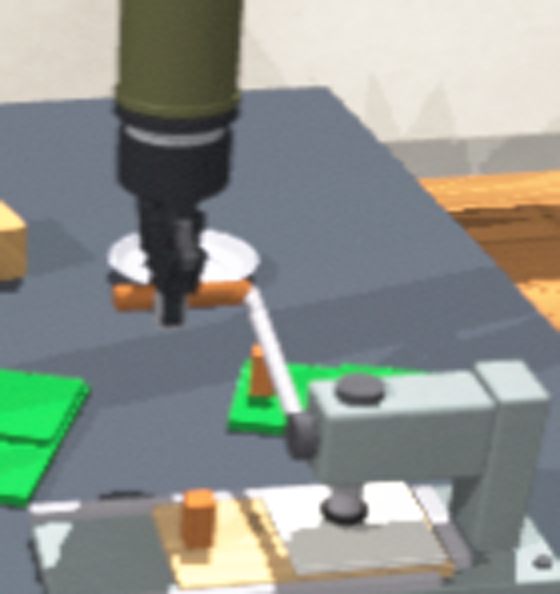

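>>> {"api": "apply_moves", "payload": {"motion": [{"dx":0,"dy":1.8,"dz":9,"rx":0,"ry":0,"rz":0,"jaw":10},{"dx":0,"dy":3.4,"dz":18.9,"rx":0,"ry":0,"rz":0,"jaw":10},{"dx":0,"dy":4.2,"dz":28.5,"rx":0,"ry":0,"rz":0,"jaw":10},{"dx":0,"dy":4.5,"dz":38,"rx":0,"ry":0,"rz":0,"jaw":10},{"dx":0,"dy":4.5,"dz":38,"rx":0,"ry":0,"rz":0,"jaw":10}]}}

```text
clock: 12.22
eef_pos: [0.5648, 0.0425, 0.0702]
eef_rot: [0.02, 1.0, 0.001, 0.0]
ft_force: [-2.3, 6.3, 6.3]
finger_gap: 0.0204
```

```bash
python3 v2.py b6;python3 - <<'E'
from h import *
h=lambda x,q:(x,.16*np.cos(.6-q),.13+.16*np.sin(.6-q))
for q in(0,.36,.5,.55,.6,.65,.7,.75,.8):
  print(q,[((c-310)*4,(r-100)*3.3) for r,c in proj("side",[p2w(p,h(-.035,q)),p2w(p,h(-.13,q))])])
E
```

```text
rotvec [0.0017 0.0003 0.0013] press [-0.093   0.162   0.0705] F [-2.04  7.07  6.28] t 12.28
0 [(np.float64(258.8052596693385), np.float64(249.59570017519277)), (np.float64(118.42318840314852), np.float64(256.7428068602153))]
0.36 [(np.float64(246.32057337131823), np.float64(291.22910187834157)), (np.float64(110.78774923624701), np.float64(298.53604544181707))]
0.5 [(np.float64(243.23777627696995), np.float64(311.546709606536)), (np.float64(109.16158844596544), np.float64(318.96872089243044))]
0.55 [(np.float64(242.38218973110543), np.float64(319.2490813246633)), (np.float64(108.76369980582422), np.float64(326.71863367634523))]
0.6 [(np.float64(241.65600180914362), np.float64(327.16039221110344)), (np.float64(108.46159572621218), np.float64(334.68074391976745))]
0.65 [(np.float64(241.05914064453623), np.float64(335.2646336744468)), (np.float64(108.2548342044895), np.float64(342.83896841653404))]
0.7 [(np.float64(240.59139839431555), np.float64(343.545898665888)), (np.float64(108.14288081578866), np.float64(351.1773312073173))]
0.75 [(np.float64(240.25244055132544), np.float64(351.98838046397805)), (np.float64(108.12511499303082), np.float64(359.67996187132184))]
0.8 [(np.float64(240.04181420730765), np.float64(360.5763689810706)), (np.float64(108.20083552104757), np.float64(368.33109131513))]
```

View pics/b6.png

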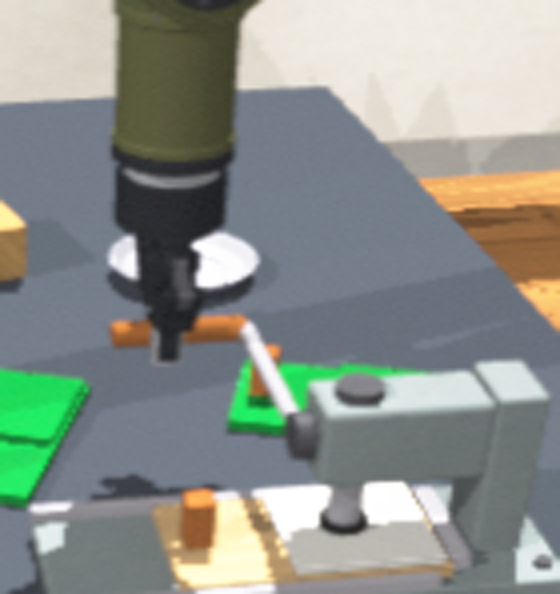

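The image bar ends at (112,334) and (243,325) give q≈0.60, and the TCP travel of 89.9 mm gives 0.598, so they agree. Now to the third click.

>>> {"api": "apply_moves", "payload": {"motion": [{"dx":0,"dy":-0.2,"dz":6,"rx":0,"ry":0,"rz":0,"jaw":10},{"dx":0,"dy":-0.5,"dz":12,"rx":0,"ry":0,"rz":0,"jaw":10},{"dx":0,"dy":-0.8,"dz":16,"rx":0,"ry":0,"rz":0,"jaw":10},{"dx":0,"dy":-0.8,"dz":16,"rx":0,"ry":0,"rz":0,"jaw":10}]}}

```text
clock: 12.78
eef_pos: [0.5648, 0.0417, 0.0546]
eef_rot: [0.02, 1.0, 0.001, 0.0]
ft_force: [-2.0, 6.9, 6.6]
finger_gap: 0.0207
```

>>> {"api": "apply_moves", "payload": {"motion": [{"dx":0,"dy":-0.3,"dz":4,"rx":0,"ry":0,"rz":0,"jaw":10},{"dx":0,"dy":-0.3,"dz":4,"rx":0,"ry":0,"rz":0,"jaw":10},{"dx":0,"dy":-0.3,"dz":4,"rx":0,"ry":0,"rz":0,"jaw":10}]}}

```text
clock: 13.15
eef_pos: [0.5648, 0.0414, 0.051]
eef_rot: [0.02, 1.0, 0.001, 0.0]
ft_force: [-3.1, 5.8, 7.7]
finger_gap: 0.0202
```

```bash
python3 v2.py b7
```

```text
rotvec [0.0018 0.0009 0.0012] press [-0.0929  0.1609  0.0511] F [-4.05  6.46  8.39] t 13.2
```

View pics/b7.png

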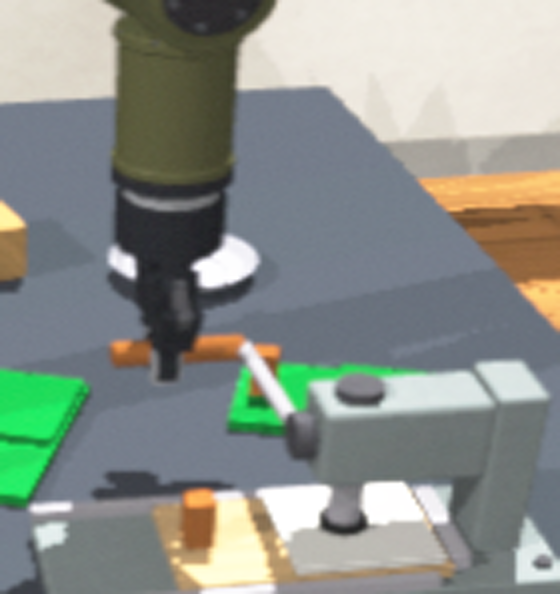

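TCP travel gives q≈0.72, the image gives about 0.71, and the push is 8.4 N, within the 8–12 N expected. The sled has not moved. I'll settle briefly and hand in.

>>> {"api": "apply_moves", "payload": {"motion": [{"dx":0,"dy":0,"dz":0,"rx":0,"ry":0,"rz":0,"jaw":10},{"dx":0,"dy":0,"dz":0,"rx":0,"ry":0,"rz":0,"jaw":10},{"dx":0,"dy":0,"dz":0,"rx":0,"ry":0,"rz":0,"jaw":10},{"dx":0,"dy":0,"dz":0,"rx":0,"ry":0,"rz":0,"jaw":10}]}}

```text
clock: 13.7
eef_pos: [0.5648, 0.0414, 0.051]
eef_rot: [0.02, 1.0, 0.001, 0.0]
ft_force: [-2.8, 6.2, 8.8]
finger_gap: 0.0204
```

```bash
python3 -c "
from bench import ctrl
print(ctrl.job_done())"
```

```text
the job is handed in; nothing more can be done
None
```

I handed the job in at about 13.7 s with the sled home and the arm still holding the lever at the third click. No verdict was reported.

- **Sled:** I pushed it by its post with the fingers shut. The push rose from about 2 N to 12–15 N with no further travel, so it is against the backstop. It looked seated and unmoved in the later pictures. I did not measure the final edge gap or squareness; the rails limit any twist to about 0.03 rad.
- **Lever:** I pinched the handle and followed its arc down in stages. At the end, tool travel gave a lever value of about 0.72 and the side picture about 0.71. The arm held steady with 8.8 N upward on the tool, within the expected 8–12 N. I saw the foot on the tile but could not measure its force.
- **Bystanders:** The arm never went near the mallet, pie plate, punch tin or yellow box. I did not measure their final positions.
- **Disagreement:** In the pictures the fingertips stood about 36 mm above the reported tool height. I used the pictures and contact for heights instead, and the sled contact and the grip on the handle bore that out.

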